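Load the ware carrier and hold it up

ROBOT

A 6-joint arm with a two-finger parallel gripper is mounted at the origin on the work surface. World frame = base frame: x ahead of the robot, y to its left, z up, the work surface at z = 0. Lengths are in m, angles in degrees, forces in N, time in s.
With the tool pointing down it reaches from about 0.35 to 0.875 m from the base axis. Payload 4.2 kg.
Tool frame: the origin (TCP) lies midway between the tips of the shut fingers; the grasp point (between the pads) lies 19 mm behind it; z points along the fingers, y is the line along which they close (so a half turn about z gives the same grasp; the last joint's range is limited). The gripper opens to 85 mm and grips with 20 to 120 N. Pads are 22 mm wide; open, the fingers measure 114 mm over their backs; the gripper's body (76 mm by 85 mm) begins 54 mm behind the grasp point. The pads swing forward as they close: fully open they stand 13 mm farther back than shut.
Start: joints at [88.041, 22.042, 0.453, 0, -68.411, -14.817], TCP at [0.18, 0.598, 0.231] pointing down, gripper open.
Joint ranges: [-179.83, 179.83], [-69.29, 118.12], [-61.27, 80.66], [-181.25, 117.63], [-171.15, -9.14], [-177.46, 177.46]. Speed limits (degrees/s): [159.86, 159.86, 180, 180, 180, 180].

INTERFACE

Orientations are given as a 3x3 rotation matrix whose columns are the frame's x, y, z axes.
In Python, from cell import ctrl, capture, camera_model, workorder, find_in gives the robot as it stands. The module is installed in compiled form; this text tells all that it offers.
- The arm moves only by the shell command python3 -m inch 'ROWS' [FORCE]. ROWS is JSON, a list of rows, each an object with "claw": the opening, from -1 (shut) to 1 (fully open); "linear": the shift along the tool's x, y, z in mm, a list of three; "turn": the turn about the tool's z in rad. A call has 1 to 20 rows; each row is the pose to reach, as a shift and turn from the pose commanded when the call began, along the tool's axes at that moment; what a row does not reach only later rows make up. A row lasts 1/10 s, in which the tool goes at most 50 mm and 8.59 degrees, less where a joint would pass 70% of its speed; a pose out of reach is approached as far as the arm can. A call with a gripper value outside its range is refused whole. The fingers move at their own pace and stop on an object; FORCE is the grip in N (left out, the last holds). Time passes only in rows, so rows that repeat a pose let the fingers close. It gives the time, the measured TCP pose, the force, the opening and the grip force at its end, in the units of the state.
- ctrl.observe(): the state, without advancing time (a new reading comes with each control period).
- capture(name): name is "side" or "top" or "wrist"; returns the picture (420x560x3 uint8, red, green, blue); there is no depth.
- camera_model(name): a dict with "fx", "fy", "cx", "cy" (pixels), "origin" and "rotation" of the camera in the world. Camera axes: x right, y down, z forward; pixel columns grow to the right and rows downward; lengths in m; the calibration is good to about 2 mm. A picture is of the moment at which its call begins: read the wrist's pose just before it. camera_model takes no time and is no camera call; for the wrist camera it gives the pose at the moment of the call.
- workorder.sign_off(): hands the job in; it is judged then, once.
Trained networks look in the newest picture that a camera, given by its name, has taken for a name from the list of things; names that differ only in an ending like _2 or _b are one class to them, and where a whole thing is asked for, a point or a joint stands for the part that bears it (a point fixed in the world has none). Each returns a list of dicts, best first, with "p" (0 to 1); they miss things now and then, are a little off and sometimes report something else, mostly with a low value. They report only what shows in the picture. A call takes as long as a camera call. They do not tell look-alikes from the thing itself.
- find_in(camera, query): "extent" ([centre column, centre row, width, height] as shares, 0 to 1, of the picture: columns of its width, rows of its height, round what is visible of it).
The state is a dict: "t": time; "q": joint angles; "dq": joint speeds; "joint_efforts": joint torques, N m; "tool_pos": TCP position; "tool_rot": TCP orientation; "contact_force": force on the tool from outside, world axes, zero at the start; "torque": the same for the moment, N m; "finger_gap": finger opening in m; "finger_force": force on a finger pad.
Only numpy, scipy, OpenCV 4.12 (cv2) and the standard library are available. Lean on these libraries where they do the work, as an engineer would, in place of code of your own. Each camera call takes 0.05 s, during which the arm holds its last target. There are 200 camera calls.

TASK

Set the terracotta candlestick (broad foot) and the terracotta bud vase (slim foot) one by one into the carrier's two pockets, each fully home in the pocket its foot fits, letting go of each without dropping it, while the carrier stands on the bench. Then lift the loaded carrier by its handle and finish while still holding it, steady and level in the air with its underside about 10 cm above the bench. Do not move the other wares or tip anything over.

Things in the scene. Friction and masses are not known exactly. Their poses are not given: they have to be found in the camera images.
- candlestick: Plain terracotta candlestick, solid of revolution, 110 mm high. Origin at the centre of its underside, z up its axis. Foot: upright cylinder 44 mm diameter from 0 to 30 mm; thin stem 22 mm diameter from 42 to 68 mm; the top cup is an upright cylinder 32 mm diameter from 78 to 110 mm, good to grip from above at about 95 mm. About 0.17 kg. Stands on the board.
- bud_vase: Plain terracotta bud vase, solid of revolution, 125 mm high. Origin at the centre of its underside, z up its axis. Foot: upright cylinder 30 mm diameter from 0 to 30 mm; belly 40 mm diameter from 50 to 66 mm; the neck is an upright cylinder 22 mm diameter from 88 to 125 mm, good to grip from above at about 108 mm. About 0.13 kg. Stands on the board.
- carrier: Loose wooden carrier on the bench, about 0.45 kg empty: a block 110 mm (its x) by 260 mm (its y) by 30 mm high with one round pocket near each end (at y = +85 and -85 mm) and a bridge handle over its middle. Origin at the centre of its underside, z up. The handle's two posts stand at x = +-45 mm, y = 0 (14 mm by 22 mm); a straight bar joins them along the carrier's x.
- pocket_wide (a point): Centre of the floor of the wide pocket (47 mm diameter, 22 mm deep, floor 8 mm above the carrier's underside), for the candlestick's foot. Axes are the carrier's.
- pocket_small (a point): Centre of the floor of the small pocket (33 mm diameter, 22 mm deep, floor 8 mm above the carrier's underside), for the bud vase's foot. Axes are the carrier's.
- handle_mid (a point): Middle of the carrier's handle bar, 140 mm above its underside, right above its centre. The bar runs along the carrier's x, is 16 mm thick (carrier's y) and 20 mm high (z), top at 150 mm, 76 mm free between the posts; pinch it across its thickness, closing along the carrier's y. Axes are the carrier's.
- board: Fixed dark wooden board, 170 mm (its x) by 300 mm (its y), 18 mm thick; origin at the centre of its underside. Candlestick, bud vase and squat pot stand on it in a row along its y, in any order, about 100 mm apart.
- squat_pot: Bystander: squat terracotta pot, 60 mm diameter, 50 mm high, on the board. Origin at the centre of its underside.
- paint_jar: Bystander: grey jar with white cap, 60 mm diameter, 75 mm high, on the robot's right. Origin at the centre of its underside.
- brush: Bystander: brush lying on the bench near the robot's right. Origin at its underside.
Things that resemble listed ones, but are neither listed nor needed, are in the scene too. What is shaped like the bud_vase but pink or purple is not meant. What is shaped like the candlestick but black or turquoise is not meant.

How it is judged (in metres and radians):
On the way, in this order (a step that is already met when the one before it is completed fails the run):
1. the first piece stands released and home in its pocket, the carrier on the bench (height (world z) of carrier below 0.008 m and (((distance between candlestick and pocket_wide below 0.008 m and z of candlestick in the frame of pocket_wide below 0.005 m and angle between the z axis of candlestick and the z axis of carrier, either way round below 0.15 rad) and contact force between the fingers and candlestick below 0.1 N) or ((distance between bud_vase and pocket_small below 0.008 m and z of bud_vase in the frame of pocket_small below 0.005 m and angle between the z axis of bud_vase and the z axis of carrier, either way round below 0.15 rad) and contact force between the fingers and bud_vase below 0.1 N))), for 0.2 s.
2. both pieces stand released and home in their pockets, the carrier on the bench (height (world z) of carrier below 0.008 m and distance between candlestick and pocket_wide below 0.008 m and z of candlestick in the frame of pocket_wide below 0.005 m and angle between the z axis of each of candlestick, bud_vase and the z axis of carrier, either way round below 0.15 rad and distance between bud_vase and pocket_small below 0.008 m and z of bud_vase in the frame of pocket_small below 0.005 m and contact force between the fingers and candlestick below 0.1 N and contact force between the fingers and bud_vase below 0.1 N), for 0.2 s.
3. the loaded carrier is lifted clear of the bench (distance between candlestick and pocket_wide below 0.008 m and z of candlestick in the frame of pocket_wide below 0.005 m and angle between the z axis of each of candlestick, bud_vase and the z axis of carrier, either way round below 0.15 rad and distance between bud_vase and pocket_small below 0.008 m and z of bud_vase in the frame of pocket_small below 0.005 m and height (world z) of carrier above 0.03 m), for 0.2 s.
At the end, for the whole second after the job is handed in: Both pieces home in their own pockets (within 8 mm of the floor's centre, under 5 mm up, 0.15 rad); only the fingers hold the carrier (over 3 N, touching no piece, nothing else touching it), underside 60 to 150 mm up, tilt under 0.1 rad, under 20 mm/s and 0.1 rad/s (distance between candlestick and pocket_wide below 0.008 m and z of candlestick in the frame of pocket_wide below 0.005 m and angle between the z axis of each of candlestick, bud_vase and the z axis of carrier, either way round below 0.15 rad and distance between bud_vase and pocket_small below 0.008 m and z of bud_vase in the frame of pocket_small below 0.005 m and height (world z) of carrier between 0.06 and 0.15 m and angle between carrier's own z axis and vertical below 0.1 rad and linear speed of carrier below 0.02 m/s and angular speed of carrier below 0.1 rad/s and contact force between the fingers and carrier above 3 N and contact force between the fingers and candlestick below 0.1 N and contact force between the fingers and bud_vase below 0.1 N and contact force between carrier and board below 0.1 N and contact force between carrier and squat_pot below 0.1 N and contact force between carrier and paint_jar below 0.1 N and contact force between carrier and brush below 0.1 N); the arm keeps its last pose, push and grip.
It fails at once if a bystander is moved by more than 30 mm (distance of any of squat_pot, paint_jar, brush from where it was at the start of the episode above 0.03 m).
It fails at once if the candlestick, the bud vase or the carrier is tipped by more than 0.5 rad (angle between any of candlestick, bud_vase, carrier's own z axis and vertical above 0.5 rad).
It fails at once if a piece is dropped (falls free faster than 0.7 m/s, about 25 mm) ((contact force between the fingers and candlestick below 0.1 N and linear speed of candlestick above 0.7 m/s) or (contact force between the fingers and bud_vase below 0.1 N and linear speed of bud_vase above 0.7 m/s)).
It also fails if it takes over 72 s, if anything falls off the work surface, if the arm or the gripper's body presses on something with over 40 N, if the wrist force passes 120 N, or if a joint passes its speed limit or range.

## Working session

There is one attempt and no reset: what is moved stays moved. The work goes in short steps, Python scripts to look and compute and a shell command to move; the robot and the scene stay as the last step left them, time stands still between calls to the robot, and variables do not carry over. Pictures are saved under pics/ and viewed, at most 13 in all, crops included, and the job is handed in when it is done.

```bash
mkdir -p pics
python3 - <<'E'
from cell import *
import cv2,numpy as np
s=ctrl.observe();print(s['t'],s['tool_pos'],np.round(s['tool_rot'],3).tolist(),s['finger_gap'])
for n in("top","side"):
    im=capture(n);cv2.imwrite(f"pics/{n}0.png",im[:,:,::-1]);m=camera_model(n);print(n,m)
    for q in("candlestick","bud_vase","carrier","board","squat_pot","paint_jar"):
        for d in find_in(n,q)[:4]:
            e=d['extent'];print(q,round(d['p'],2),[round(e[0]*560),round(e[1]*420),round(e[2]*560),round(e[3]*420)])
print(ctrl.observe()['t'])
E
```

```text
0.0 [0.1801988  0.59785474 0.23020027] [[0.957, -0.289, -0.001], [-0.289, -0.957, -0.002], [0.0, 0.002, -1.0]] 0.08553350786380685
top {'fx': 422.1903444541029, 'fy': 422.1903444541029, 'cx': 278.86786811991107, 'cy': 204.0693665295757, 'origin': array([ 0.39305883, -0.04290073,  1.2575396 ]), 'rotation': array([[-0.00517676, -0.99794464,  0.0638725 ],
       [-0.99997584,  0.00486983, -0.00496   ],
       [ 0.00463876, -0.06389663, -0.99794574]])}
candlestick 0.71 [246, 212, 15, 17]
candlestick 0.71 [209, 251, 19, 11]
candlestick 0.65 [211, 195, 18, 16]
bud_vase 0.62 [177, 238, 18, 13]
bud_vase 0.55 [173, 140, 18, 18]
bud_vase 0.54 [169, 199, 24, 14]
carrier 0.62 [328, 178, 89, 77]
board 0.85 [177, 192, 101, 55]
squat_pot 0.69 [140, 187, 24, 18]
paint_jar 0.81 [419, 191, 22, 24]
side {'fx': 435.53966888626326, 'fy': 435.53966888626326, 'cx': 275.7841842777641, 'cy': 211.0598549945093, 'origin': array([0.39556419, 0.84288514, 0.72470925]), 'rotation': array([[-0.99565537, -0.0694427 ,  0.06203308],
       [-0.09064718,  0.57049761, -0.81628154],
       [ 0.02129507, -0.81835822, -0.5743138 ]])}
candlestick 0.95 [323, 285, 18, 45]
candlestick 0.93 [248, 270, 17, 43]
candlestick 0.74 [277, 249, 20, 49]
bud_vase 0.78 [169, 303, 19, 47]
bud_vase 0.68 [308, 313, 21, 49]
bud_vase 0.61 [247, 308, 17, 52]
carrier 0.81 [251, 198, 78, 81]
board 0.91 [230, 335, 106, 128]
squat_pot 0.94 [222, 357, 32, 36]
paint_jar 0.93 [275, 158, 15, 30]
0.7
```

View pics/top0.png

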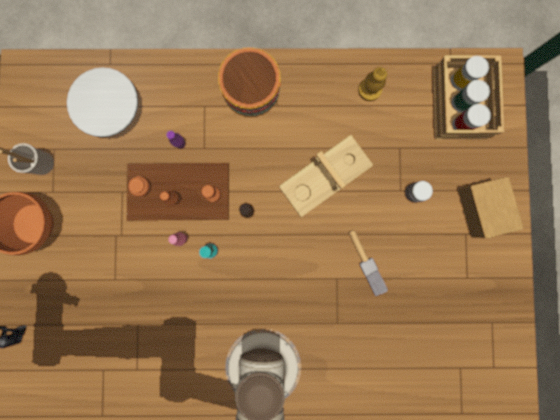

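View pics/side0.png

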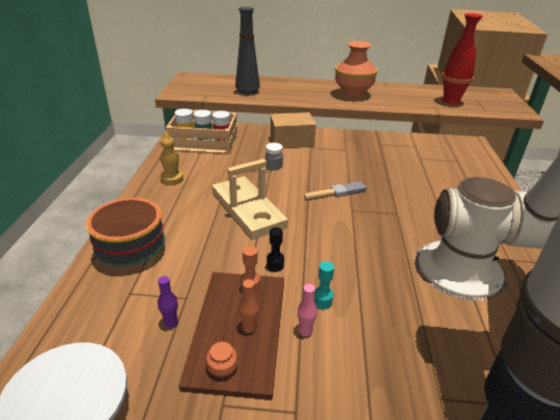

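The top view shows the board with pot (140,187), vase (169,198) and candlestick (210,193). The carrier has its wide pocket at (303,192) and its small one at (349,159), with the handle bar between them. In the side view the terracotta candlestick is at (248,270) and the vase at (247,308). The other lookalikes (black, turquoise, purple, pink) are off the board.

```bash
cat > h.py <<'E'
import numpy as np,cv2
from scipy.optimize import least_squares
from cell import *
def proj(m,P):
    p=(np.atleast_2d(P)-m['origin'])@m['rotation'];return np.c_[m['fx']*p[:,0]/p[:,2]+m['cx'],m['fy']*p[:,1]/p[:,2]+m['cy']]
def ray(m,uv,z):
    d=m['rotation']@np.array([(uv[0]-m['cx'])/m['fx'],(uv[1]-m['cy'])/m['fy'],1.]);return m['origin']+d*(z-m['origin'][2])/d[2]
a=np.linspace(0,2*np.pi,40)
def cyl(segs,x,y,z0):return np.vstack([np.c_[x+r*np.cos(a),y+r*np.sin(a),0*a+z0+z] for r,z in segs])
CS=[(.022,0),(.022,.03),(.011,.042),(.011,.068),(.016,.078),(.016,.11)]
BV=[(.015,0),(.015,.03),(.02,.05),(.02,.066),(.011,.088),(.011,.125)]
def bbox(m,P):
    p=proj(m,P);lo,hi=p.min(0),p.max(0);return np.r_[(lo+hi)/2,hi-lo]
E
python3 - <<'E'
from h import *
t,s=camera_model("top"),camera_model("side")
for n,S,bt,bs,g in(("cs",CS,[211,195,18,16],[248,270,17,43],(.43,.16)),("bv",BV,[169,199,24,14],[247,308,17,52],(.4,.28))):
    for w in((1,1),(1,0),(0,1)):
        r=least_squares(lambda v:np.r_[w[0]*(bbox(t,cyl(S,*v,.018))-bt),w[1]*(bbox(s,cyl(S,*v,.018))-bs)],g);print(n,w,r.x.round(4),r.fun.round(1))
for nm,uv in(("wide",(303,192)),("small",(349,159))):print(nm,ray(t,uv,.03))
E
```

```text
cs (1, 1) [0.5029 0.1433] [ 0.2 -2.   1.6  1.   1.7 -0.4  2.9  6.3]
cs (1, 0) [0.4971 0.1433] [ 0.1  0.1  1.6  0.8  0.  -0.   0.   0. ]
cs (0, 1) [0.5066 0.1426] [ 0.  -0.   0.   0.   0.1 -0.8  2.9  6.3]
bv (1, 1) [0.4888 0.2606] [-0.7 -1.6 -3.2  0.7  1.2 -0.5  3.6  2.4]
bv (1, 0) [0.4842 0.2594] [-0.3  0.  -3.2  0.6  0.  -0.   0.   0. ]
bv (0, 1) [0.491  0.2612] [-0.  -0.  -0.   0.   0.1 -0.4  3.6  2.4]
wide [ 0.5065925  -0.11964208  0.03      ]
small [ 0.60320843 -0.25558679  0.03      ]
```

```bash
python3 -m inch '[{"claw":1,"linear":[0,0,-100],"turn":0},{"claw":1,"linear":[0,0,-100],"turn":0},{"claw":1,"linear":[412,291,-100],"turn":0.66},{"claw":1,"linear":[412,291,-100],"turn":0.66},{"claw":1,"linear":[412,291,-100],"turn":0.66},{"claw":1,"linear":[412,291,-100],"turn":0.66},{"claw":1,"linear":[412,291,-100],"turn":0.66},{"claw":1,"linear":[412,291,-100],"turn":0.66},{"claw":1,"linear":[412,291,-100],"turn":0.66},{"claw":1,"linear":[412,291,-100],"turn":0.66},{"claw":1,"linear":[412,291,-100],"turn":0.66},{"claw":1,"linear":[412,291,-100],"turn":0.66},{"claw":1,"linear":[412,291,-100],"turn":0.66},{"claw":1,"linear":[412,291,-100],"turn":0.66},{"claw":1,"linear":[412,291,-100],"turn":0.66},{"claw":1,"linear":[412,291,-100],"turn":0.66}]'
python3 - <<'E'
from h import *
s=ctrl.observe();print(s['t'],s['tool_pos'],np.round(s['tool_rot'],3).tolist(),s['q'].round(1))
m=camera_model("wrist");print(m)
im=capture("wrist");cv2.imwrite("pics/w1.png",im[:,:,::-1])
for q in("candlestick","bud_vase"):
    for d in find_in("wrist",q)[:4]:
        e=d['extent'];print(q,round(d['p'],2),[round(e[0]*560),round(e[1]*420),round(e[2]*560),round(e[3]*420)])
for S,x,y in((CS,.5029,.1433),(BV,.4888,.2606)):print(bbox(m,cyl(S,x,y,.018)))
E
```

```text
t: 2.3
tool_pos: [0.4902, 0.2019, 0.3314]
tool_rot: [[0.581, -0.814, 0.0], [-0.814, -0.581, 0.0], [-0.0, -0.0, -1.0]]
contact_force: [-0.1, 1.0, -0.4]
finger_gap: 0.0854
finger_force: 0.0
2.3 [0.49019898 0.2019357  0.33144905] [[0.581, -0.814, 0.0], [-0.814, -0.581, 0.0], [-0.0, -0.0, -1.0]] [ 39.9   9.5  -2.6  -0.  -77.9  -4.4]
{'fx': 357.84300980156337, 'fy': 357.84300980156337, 'cx': 277.3505433588028, 'cy': 206.87762654683516, 'origin': array([0.5288838 , 0.14856244, 0.47462476]), 'rotation': array([[-0.8146768 , -0.56034774, -0.14937244],
       [-0.57991438,  0.78673716,  0.21152767],
       [-0.0010122 ,  0.25894991, -0.96589022]])}
candlestick 0.97 [387, 70, 64, 50]
candlestick 0.91 [302, 122, 36, 37]
candlestick 0.9 [405, 209, 62, 50]
candlestick 0.56 [254, 214, 35, 52]
bud_vase 0.94 [129, 114, 68, 39]
bud_vase 0.64 [252, 213, 33, 49]
bud_vase 0.55 [340, 251, 40, 53]
[299.91931493 120.36298134  40.80187339  39.15529491]
[249.48419827 216.31502042  35.52502391  52.79212717]
```

View pics/w1.png

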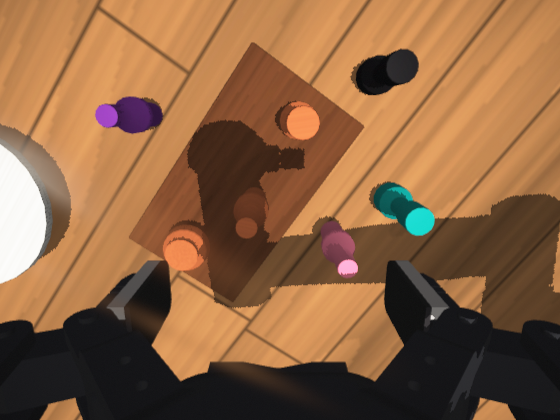

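The wrist view shows the candlestick's top disc at about (303,121) and the vase with its lip at about (246,228). The black, turquoise, pink and purple lookalikes are off the board. I'll refine both positions from colour edges.

Run:
```python
from h import *
m=camera_model("wrist");im=cv2.imread("pics/w1.png")
hsv=cv2.cvtColor(im,cv2.COLOR_BGR2HSV);g=hsv[:,:,2]
for nm,S,(x0,y0,x1,y1),v,g0 in(("cs",CS,(270,90,335,155),150,(.503,.143)),("bv",BV,(225,180,275,245),None,(.489,.261))):
    c=cv2.cvtColor(im[y0:y1,x0:x1],cv2.COLOR_BGR2LAB)[:,:,1].astype(np.uint8)
    th,k=cv2.threshold(c,0,255,cv2.THRESH_OTSU)
    n,l,st,ce=cv2.connectedComponentsWithStats(k);i=1+st[1:,4].argmax();s=st[i]
    b=[x0+s[0]+s[2]/2-.5,y0+s[1]+s[3]/2-.5,s[2],s[3]]
    r=least_squares(lambda q:bbox(m,cyl(S,*q,.018))-b,g0);print(nm,th,b,r.x.round(4),r.fun.round(1))
    big=cv2.resize(np.hstack([im[y0:y1,x0:x1],cv2.merge([k]*3)]),None,fx=5,fy=5,interpolation=0);cv2.imwrite(f"pics/m_{nm}.png",big)
a_=cv2.imread("pics/m_cs.png");b_=cv2.imread("pics/m_bv.png");h=max(a_.shape[0],b_.shape[0])
p=lambda q:cv2.copyMakeBorder(q,0,h-q.shape[0],0,0,0);o=np.hstack([p(a_),p(b_)]);cv2.imwrite("pics/m.png",cv2.resize(o,None,fx=790/o.shape[1],fy=790/o.shape[1]))
```

```text
cs 153.0 [np.float64(301.5), np.float64(120.0), np.int32(36), np.int32(39)] [0.5029 0.1429] [-1.3  0.1  4.9  0.1]
bv 143.0 [np.float64(254.0), np.float64(210.5), np.int32(41), np.int32(62)] [0.4872 0.2542] [ -0.2   2.3  -5.5 -10.1]
```

View pics/m.png

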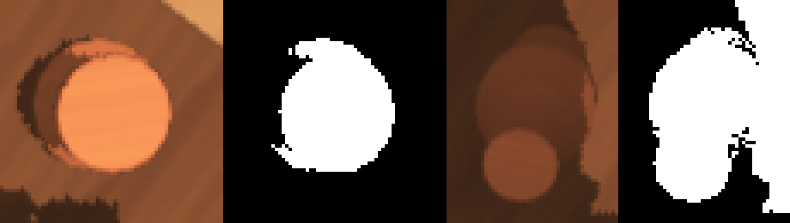

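The crop shows the candlestick's top disc centred at source pixel (303.0,122.4), and the vase lip at (245.9,227.5).

Run:
```python
from h import *
m=camera_model("wrist");s=ctrl.observe();R=s['tool_rot'];p=s['tool_pos']
for uv,z in(((303,122.4),.128),((245.9,227.5),.143)):
    w=ray(m,uv,z);print(w.round(4),((w-p)@R*1000).round(1))
```

```text
[0.5035 0.1432 0.128 ] [ 55.5  23.4 203.5]
[0.4906 0.2559 0.143 ] [-43.7 -31.6 188.5]
```

```bash
python3 -m inch '[{"claw":1,"linear":[355,174,0],"turn":0},{"claw":1,"linear":[355,174,0],"turn":0},{"claw":1,"linear":[355,174,0],"turn":0},{"claw":1,"linear":[355,174,0],"turn":0},{"claw":1,"linear":[355,174,0],"turn":0},{"claw":1,"linear":[355,174,0],"turn":0},{"claw":1,"linear":[355,174,0],"turn":0},{"claw":1,"linear":[355,174,0],"turn":0},{"claw":1,"linear":[355,174,0],"turn":0},{"claw":1,"linear":[355,174,0],"turn":0},{"claw":1,"linear":[355,174,0],"turn":0},{"claw":1,"linear":[355,174,0],"turn":0}]'
python3 - <<'E'
from h import *
m=camera_model("wrist")
im=capture("wrist");cv2.imwrite("pics/w2.png",im[:,:,::-1])
import pickle;pickle.dump(m,open("w2.pkl","wb"))
for q in("pocket_wide","pocket_small","handle_mid"):
    for d in find_in("wrist",q)[:2]:
        e=d['extent'];print(q,round(d['p'],2),[round(e[0]*560),round(e[1]*420),round(e[2]*560),round(e[3]*420)])
print(m['origin'])
E
```

```text
t: 3.65
tool_pos: [0.5548, -0.1878, 0.3317]
tool_rot: [[0.581, -0.814, 0.001], [-0.814, -0.581, 0.0], [0.0, -0.0, -1.0]]
contact_force: [0.0, -0.4, -0.3]
finger_gap: 0.0857
finger_force: 0.0
pocket_wide 0.82 [276, 157, 119, 210]
pocket_small 0.8 [275, 158, 118, 208]
pocket_small 0.63 [484, 205, 153, 47]
handle_mid 0.55 [273, 159, 122, 208]
[ 0.59343927 -0.24114591  0.47491698]
```

View pics/w2.png

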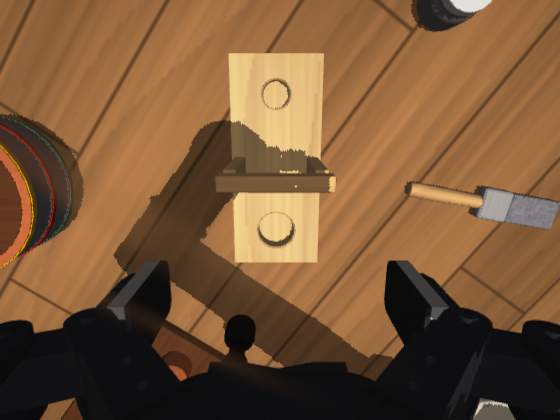

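The view shows the carrier square to the gripper. The block's corners are at about (229,53), (324,53), (236,262) and (317,262). The small pocket is at (276,94), the wide one at (276,229) and the handle bar at row 183. I'll fit the pose to the edges and check it with an overlay.

Run:
```python
from h import *
import pickle
from scipy.optimize import minimize
m=pickle.load(open("w2.pkl","rb"));im=cv2.imread("pics/w2.png")
# local frame: v axis towards small pocket
def W(q,L):
    c,s=np.cos(q[2]),np.sin(q[2]);L=np.atleast_2d(L);return np.c_[q[0]+c*L[:,0]-s*L[:,1],q[1]+s*L[:,0]+c*L[:,1],L[:,2]]
e=np.linspace(-1,1,60)
box=np.vstack([np.c_[.055*e,0*e+k*.13,0*e+.03] for k in(-1,1)]+[np.c_[0*e+k*.055,.13*e,0*e+.03] for k in(-1,1)])
t=np.linspace(0,2*np.pi,60);circ=lambda y,r:np.c_[r*np.cos(t),y+r*np.sin(t),0*t+.03]
cw,cs=circ(-.085,.0235),circ(.085,.0165)
cor=np.array([[-.055,.13,.03],[.055,.13,.03],[-.055,-.13,.03],[.055,-.13,.03]])
d=np.array([.579,-.815]);q0=[.555,-.188,np.arctan2(-.579,.815)] # local y = d -> yaw: (-s,c)=d
q0[2]=np.arctan2(-d[0],d[1]);
uv=np.array([[229,53],[324,53],[236,262],[317,262]],float)
def f(q):
    p=proj(m,W(q,cor));o=p if p[0,0]<p[1,0] else p[[1,0,3,2]];return (o-uv).ravel()
r=least_squares(f,q0,x_scale=[.01,.01,.05]);print("corners",r.x.round(4),r.fun.round(1))
L=cv2.cvtColor(im,cv2.COLOR_BGR2LAB).astype(np.float32)
for nm,P,sg in(("box",box,2),("all",np.vstack([box,cw,cs]),1.5),("circ",np.vstack([cw,cs]),1.5)):
    G=cv2.GaussianBlur(sum(np.hypot(cv2.Sobel(L[:,:,i],5,1,0),cv2.Sobel(L[:,:,i],5,0,1)) for i in range(3)).clip(0,250),(0,0),sg)
    def c(x):
        p=proj(m,W(r.x+np.array(x)*[.001,.001,.01],P)).astype(np.float32);return -cv2.remap(G,p[:,:1],p[:,1:],1).mean()
    o=minimize(c,[0,0,0],method="Nelder-Mead",options=dict(initial_simplex=[[0,0,0],[3,0,0],[0,3,0],[0,0,2]]));q=r.x+o.x*[.001,.001,.01]
    print(nm,q.round(4),o.fun)
    print(" pockets",W(q,[[0,-.085,.03],[0,.085,.03]]).round(4).tolist())
    if nm=="all":qa=q
print("net/side check: pocket pixels",proj(m,W(qa,[[0,-.085,.03],[0,.085,.03]])).round(1))
x0,y0,k=205,40,3
big=cv2.resize(im[y0:275,x0:345],None,fx=k,fy=k,interpolation=cv2.INTER_CUBIC)
for P in(box,cw,cs,np.vstack([np.c_[.038*e,0*e+s*.008,0*e+.15] for s in(-1,1)])):
    for u in proj(m,W(qa,P)):cv2.circle(big,(int((u[0]-x0+.5)*k),int((u[1]-y0+.5)*k)),1,(255,0,0),-1)
cv2.imwrite("pics/ov.png",cv2.resize(big,None,fx=.84,fy=.84))
```

```text
corners [ 0.5568 -0.187  -2.5231] [-0.2  0.1  0.1  0.2 -0.5 -0.2  0.5 -0.2]
box [ 0.5577 -0.1865 -2.523 ] -115.31394958496094
 pockets [[0.5084, -0.1173, 0.03], [0.607, -0.2558, 0.03]]
all [ 0.5577 -0.1866 -2.523 ] -149.48043823242188
 pockets [[0.5084, -0.1173, 0.03], [0.607, -0.2558, 0.03]]
circ [ 0.5577 -0.1867 -2.5221] -173.44979858398438
 pockets [[0.5084, -0.1175, 0.03], [0.6071, -0.2559, 0.03]]
net/side check: pocket pixels [[275.8 229.8]
 [275.7  93.8]]
```

View pics/ov.png

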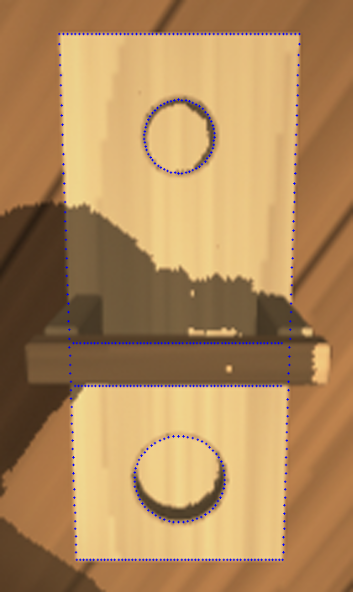

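The overlay matches the block edges and both pocket rims to within about a pixel. Next I'll grasp the candlestick.

```bash
python3 -m inch '[{"claw":1,"linear":[-299,-151,60],"turn":0},{"claw":1,"linear":[-299,-151,60],"turn":0},{"claw":1,"linear":[-299,-151,60],"turn":0},{"claw":1,"linear":[-299,-151,60],"turn":0},{"claw":1,"linear":[-299,-151,60],"turn":0},{"claw":1,"linear":[-299,-151,60],"turn":0},{"claw":1,"linear":[-299,-151,60],"turn":0},{"claw":1,"linear":[-299,-151,60],"turn":0},{"claw":1,"linear":[-299,-151,60],"turn":0},{"claw":1,"linear":[-299,-151,60],"turn":0},{"claw":1,"linear":[-299,-151,90],"turn":0},{"claw":1,"linear":[-299,-151,120],"turn":0},{"claw":1,"linear":[-299,-151,150],"turn":0},{"claw":1,"linear":[-299,-151,180],"turn":0},{"claw":1,"linear":[-299,-151,205],"turn":0},{"claw":1,"linear":[-299,-151,225],"turn":0},{"claw":1,"linear":[-299,-151,237],"turn":0},{"claw":1,"linear":[-299,-151,237],"turn":0},{"claw":1,"linear":[-299,-151,237],"turn":0}]' 40
python3 -m inch '[{"claw":-0.2,"linear":[0,0,0],"turn":0},{"claw":-0.4,"linear":[0,0,0],"turn":0},{"claw":-0.6,"linear":[0,0,0],"turn":0},{"claw":-1,"linear":[0,0,0],"turn":0},{"claw":-1,"linear":[0,0,0],"turn":0},{"claw":-1,"linear":[0,0,0],"turn":0},{"claw":-1,"linear":[0,0,0],"turn":0},{"claw":-1,"linear":[0,0,0],"turn":0},{"claw":-1,"linear":[0,0,0],"turn":0},{"claw":-1,"linear":[0,0,0],"turn":0}]' 40
```

```text
t: 5.75
tool_pos: [0.5054, 0.1416, 0.0951]
tool_rot: [[0.579, -0.815, 0.001], [-0.815, -0.579, 0.0], [0.0, -0.001, -1.0]]
contact_force: [0.5, 0.4, 1.2]
finger_gap: 0.0852
finger_force: 0.0
t: 6.75
tool_pos: [0.5047, 0.142, 0.095]
tool_rot: [[0.58, -0.815, 0.001], [-0.815, -0.58, 0.0], [0.0, -0.001, -1.0]]
contact_force: [-0.9, -0.6, 5.8]
finger_gap: 0.0313
finger_force: 39.6
```

```bash
python3 -m inch '[{"claw":-1,"linear":[0,0,-20],"turn":0},{"claw":-1,"linear":[0,0,-50],"turn":0},{"claw":-1,"linear":[0,0,-80],"turn":0},{"claw":-1,"linear":[0,0,-110],"turn":0},{"claw":-1,"linear":[0,0,-130],"turn":0},{"claw":-1,"linear":[30,20,-130],"turn":0},{"claw":-1,"linear":[60,41,-130],"turn":0},{"claw":-1,"linear":[90,62,-130],"turn":0},{"claw":-1,"linear":[120,82,-130],"turn":0},{"claw":-1,"linear":[150,103,-130],"turn":0},{"claw":-1,"linear":[180,123,-130],"turn":0},{"claw":-1,"linear":[205,140,-130],"turn":0},{"claw":-1,"linear":[215,147,-130],"turn":0},{"claw":-1,"linear":[215,147,-130],"turn":0},{"claw":-1,"linear":[215,147,-130],"turn":0},{"claw":-1,"linear":[215,147,-130],"turn":0}]'
python3 - <<'E'
from h import *
s=ctrl.observe();p=s['tool_pos'];R=s['tool_rot'];m=camera_model("wrist");im=capture("wrist");cv2.imwrite("pics/w3.png",im[:,:,::-1])
top=p+R@[-.0017,.0,.0]+[0,0,.019+.015];u=proj(m,top)[0];print("pred top",u, p)
x,y=u.astype(int);c=im[y-60:y+60,x-60:x+60];cv2.imwrite("pics/w3c.png",cv2.resize(c[:,:,::-1],None,fx=4,fy=4,interpolation=0));print(x,y)
E
```

```text
t: 8.35
tool_pos: [0.5093, -0.1176, 0.2241]
tool_rot: [[0.58, -0.814, -0.0], [-0.814, -0.58, 0.0], [-0.0, -0.0, -1.0]]
contact_force: [0.6, -0.1, -1.2]
finger_gap: 0.0309
finger_force: 40.1
pred top [279.32774233 314.66413856] [ 0.50931566 -0.11756906  0.22411836]
279 314
```

View pics/w3c.png

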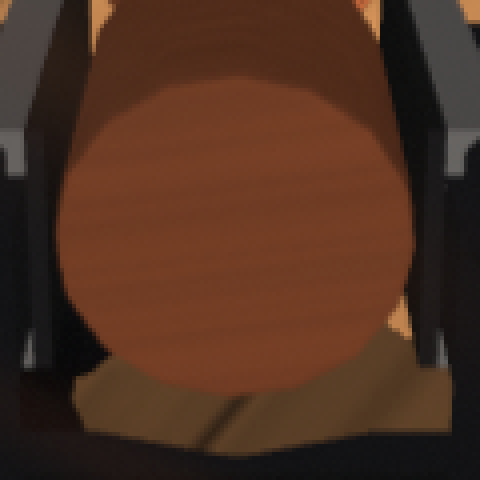

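The held candlestick's top disc is centred at about (277.3,312.3), midway between the pads and upright.

Run:
```python
from h import *
s=ctrl.observe();p=s['tool_pos'];R=s['tool_rot'];m=camera_model("wrist")
z=p[2]+.033;w=ray(m,(277.3,312.3),z);print("depth",(w-m['origin'])@m['rotation'][:,2], "app off tool mm",((w-p)@R*1000).round(1))
print("pred px",proj(m,p+np.array([0,0,.033])))
t=np.array([.5084,-.1174]);print("tool delta to put apparent cs over pocket",((np.r_[t,0]-w)@R*1000).round(1))
```

```text
depth 0.12386088752265076 app off tool mm [ -1.4  -0.7 -33. ]
pred px [[279.34635193 308.64083132]]
tool delta to put apparent cs over pocket [  0.8   1.4 257.2]
```

```bash
python3 -m inch '[{"claw":-1,"linear":[1,1,-0],"turn":0},{"claw":-1,"linear":[1,1,30],"turn":0},{"claw":-1,"linear":[1,1,60],"turn":0},{"claw":-1,"linear":[1,1,85],"turn":0},{"claw":-1,"linear":[1,1,100],"turn":0},{"claw":-1,"linear":[1,1,108],"turn":0},{"claw":-1,"linear":[1,1,110],"turn":0},{"claw":-1,"linear":[1,1,110],"turn":0},{"claw":-1,"linear":[1,1,110],"turn":0},{"claw":-1,"linear":[1,1,110],"turn":0}]'
python3 -m inch '[{"claw":-1,"linear":[0,0,2],"turn":0},{"claw":-1,"linear":[0,0,4],"turn":0},{"claw":-1,"linear":[0,0,6],"turn":0},{"claw":-1,"linear":[0,0,8],"turn":0},{"claw":-1,"linear":[0,0,9],"turn":0},{"claw":-1,"linear":[0,0,10],"turn":0},{"claw":-1,"linear":[0,0,10],"turn":0}]'
```

```text
t: 9.4
tool_pos: [0.5097, -0.1199, 0.1153]
tool_rot: [[0.58, -0.815, 0.002], [-0.815, -0.58, 0.0], [0.001, -0.002, -1.0]]
contact_force: [0.2, 0.4, -1.3]
finger_gap: 0.0306
finger_force: 40.1
t: 10.1
tool_pos: [0.509, -0.1199, 0.1041]
tool_rot: [[0.579, -0.815, -0.0], [-0.815, -0.579, -0.0], [-0.0, 0.0, -1.0]]
contact_force: [-1.0, 0.7, -1.2]
finger_gap: 0.031
finger_force: 40.1
```

No resistance below the rim, so it has entered the pocket. Continuing down.

```bash
python3 -m inch '[{"claw":-1,"linear":[0,0,3],"turn":0},{"claw":-1,"linear":[0,0,6],"turn":0},{"claw":-1,"linear":[0,0,9],"turn":0},{"claw":-1,"linear":[0,0,12],"turn":0},{"claw":-1,"linear":[0,0,15],"turn":0},{"claw":-1,"linear":[0,0,17],"turn":0},{"claw":-1,"linear":[0,0,17],"turn":0}]'
python3 -m inch '[{"claw":-1,"linear":[0,0,1],"turn":0},{"claw":-1,"linear":[0,0,2],"turn":0},{"claw":-1,"linear":[0,0,3],"turn":0},{"claw":-1,"linear":[0,0,3],"turn":0}]'
```

```text
t: 10.8
tool_pos: [0.5088, -0.1199, 0.0869]
tool_rot: [[0.579, -0.815, -0.001], [-0.815, -0.579, -0.0], [-0.0, 0.001, -1.0]]
contact_force: [0.0, 0.4, -1.6]
finger_gap: 0.0312
finger_force: 40.1
t: 11.2
tool_pos: [0.5093, -0.12, 0.085]
tool_rot: [[0.58, -0.815, 0.001], [-0.815, -0.58, -0.0], [0.001, -0.0, -1.0]]
contact_force: [-1.3, 0.1, 3.7]
finger_gap: 0.0309
finger_force: 40.5
```

```bash
python3 -m inch '[{"claw":-0.3,"linear":[0,0,0],"turn":0},{"claw":0,"linear":[0,0,0],"turn":0},{"claw":0.5,"linear":[0,0,0],"turn":0},{"claw":1,"linear":[0,0,0],"turn":0},{"claw":1,"linear":[0,0,0],"turn":0},{"claw":1,"linear":[0,0,0],"turn":0},{"claw":1,"linear":[0,0,-15],"turn":0},{"claw":1,"linear":[0,0,-40],"turn":0},{"claw":1,"linear":[0,0,-80],"turn":0},{"claw":1,"linear":[0,0,-120],"turn":0},{"claw":1,"linear":[0,0,-170],"turn":0},{"claw":1,"linear":[0,0,-200],"turn":0},{"claw":1,"linear":[0,0,-200],"turn":0},{"claw":1,"linear":[0,0,-200],"turn":0},{"claw":1,"linear":[0,0,-200],"turn":0}]'
python3 - <<'E'
from h import *
import pickle
s=ctrl.observe();p=s['tool_pos'];R=s['tool_rot'];m=camera_model("wrist");im=capture("wrist");cv2.imwrite("pics/w4.png",im[:,:,::-1]);pickle.dump(m,open("w4.pkl","wb"))
for z in(.118,):print(proj(m,[.5084,-.1174,z]))
print(p,((np.array([.4906,.2559,.107])-p)@R*1000).round(1))
E
```

```text
t: 12.7
tool_pos: [0.5082, -0.1198, 0.2828]
tool_rot: [[0.579, -0.815, -0.003], [-0.815, -0.579, 0.0], [-0.002, 0.002, -1.0]]
contact_force: [-0.7, 0.3, -0.2]
finger_gap: 0.0852
finger_force: 0.0
[[276.12579627 190.2742115 ]]
[ 0.50820089 -0.11977864  0.28277096] [-316.1 -203.7  176. ]
```

View pics/w4.png

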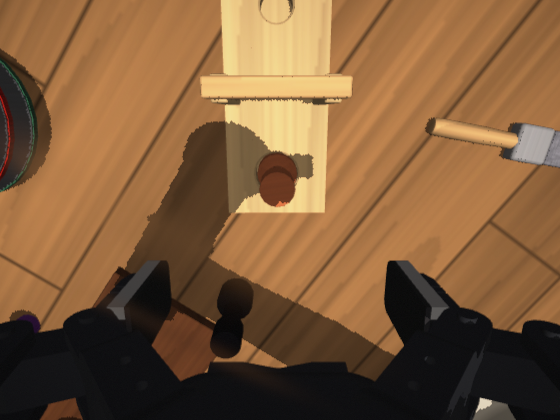

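The candlestick stands upright in the wide pocket, with its top at (277,190) where predicted. On to the vase.

```bash
python3 -m inch '[{"claw":1,"linear":[-316,-204,20],"turn":0},{"claw":1,"linear":[-316,-204,20],"turn":0},{"claw":1,"linear":[-316,-204,20],"turn":0},{"claw":1,"linear":[-316,-204,20],"turn":0},{"claw":1,"linear":[-316,-204,20],"turn":0},{"claw":1,"linear":[-316,-204,20],"turn":0},{"claw":1,"linear":[-316,-204,20],"turn":0},{"claw":1,"linear":[-316,-204,20],"turn":0},{"claw":1,"linear":[-316,-204,20],"turn":0},{"claw":1,"linear":[-316,-204,40],"turn":0},{"claw":1,"linear":[-316,-204,70],"turn":0},{"claw":1,"linear":[-316,-204,100],"turn":0},{"claw":1,"linear":[-316,-204,130],"turn":0},{"claw":1,"linear":[-316,-204,155],"turn":0},{"claw":1,"linear":[-316,-204,170],"turn":0},{"claw":1,"linear":[-316,-204,176],"turn":0},{"claw":1,"linear":[-316,-204,176],"turn":0},{"claw":1,"linear":[-316,-204,176],"turn":0}]' 35
python3 -m inch '[{"claw":-0.2,"linear":[0,0,0],"turn":0},{"claw":-0.4,"linear":[0,0,0],"turn":0},{"claw":-0.6,"linear":[0,0,0],"turn":0},{"claw":-1,"linear":[0,0,0],"turn":0},{"claw":-1,"linear":[0,0,0],"turn":0},{"claw":-1,"linear":[0,0,0],"turn":0},{"claw":-1,"linear":[0,0,0],"turn":0},{"claw":-1,"linear":[0,0,0],"turn":0},{"claw":-1,"linear":[0,0,0],"turn":0},{"claw":-1,"linear":[0,0,0],"turn":0}]' 35
```

```text
t: 14.55
tool_pos: [0.4927, 0.2558, 0.1089]
tool_rot: [[0.579, -0.815, 0.001], [-0.815, -0.579, 0.0], [0.0, -0.001, -1.0]]
contact_force: [0.6, -0.5, 0.7]
finger_gap: 0.0856
finger_force: 0.0
t: 15.55
tool_pos: [0.4923, 0.2558, 0.1086]
tool_rot: [[0.58, -0.815, 0.0], [-0.815, -0.58, -0.0], [0.0, -0.0, -1.0]]
contact_force: [-1.1, -0.9, 4.1]
finger_gap: 0.0207
finger_force: 34.5
```

```bash
python3 -m inch '[{"claw":-1,"linear":[0,0,-20],"turn":0},{"claw":-1,"linear":[0,0,-50],"turn":0},{"claw":-1,"linear":[0,0,-85],"turn":0},{"claw":-1,"linear":[0,0,-120],"turn":0},{"claw":-1,"linear":[0,0,-155],"turn":0},{"claw":-1,"linear":[0,0,-185],"turn":0},{"claw":-1,"linear":[0,0,-200],"turn":0},{"claw":-1,"linear":[40,17,-200],"turn":0},{"claw":-1,"linear":[80,34,-200],"turn":0},{"claw":-1,"linear":[120,50,-200],"turn":0},{"claw":-1,"linear":[160,67,-200],"turn":0},{"claw":-1,"linear":[200,84,-200],"turn":0},{"claw":-1,"linear":[240,101,-200],"turn":0},{"claw":-1,"linear":[280,118,-200],"turn":0},{"claw":-1,"linear":[320,135,-200],"turn":0},{"claw":-1,"linear":[360,152,-200],"turn":0},{"claw":-1,"linear":[400,168,-200],"turn":0},{"claw":-1,"linear":[440,185,-200],"turn":0},{"claw":-1,"linear":[470,198,-200],"turn":0},{"claw":-1,"linear":[484,204,-200],"turn":0}]'
python3 -m inch '[{"claw":-1,"linear":[0,0,0],"turn":0},{"claw":-1,"linear":[0,0,0],"turn":0},{"claw":-1,"linear":[0,0,0],"turn":0}]'
python3 - <<'E'
from h import *
s=ctrl.observe();p=s['tool_pos'];R=s['tool_rot'];m=camera_model("wrist");im=capture("wrist");cv2.imwrite("pics/w5.png",im[:,:,::-1])
top=p+R@[-.001,.0,.0]+[0,0,.0344];u=proj(m,top)[0];print("pred top",u, p)
x,y=u.astype(int);c=im[y-60:y+60,x-60:x+60];cv2.imwrite("pics/w5c.png",cv2.resize(c[:,:,::-1],None,fx=4,fy=4,interpolation=0));print(x,y)
E
```

```text
t: 17.55
tool_pos: [0.6065, -0.2594, 0.3061]
tool_rot: [[0.577, -0.817, -0.002], [-0.817, -0.577, 0.001], [-0.002, 0.001, -1.0]]
contact_force: [-0.4, 0.2, -1.5]
finger_gap: 0.021
finger_force: 34.7
t: 17.85
tool_pos: [0.6064, -0.2556, 0.3083]
tool_rot: [[0.58, -0.814, 0.0], [-0.814, -0.58, 0.0], [-0.0, -0.0, -1.0]]
contact_force: [-0.3, 0.2, -2.0]
finger_gap: 0.0209
finger_force: 34.6
pred top [279.30887497 313.47219869] [ 0.6064417  -0.25560049  0.30830726]
279 313
```

View pics/w5c.png

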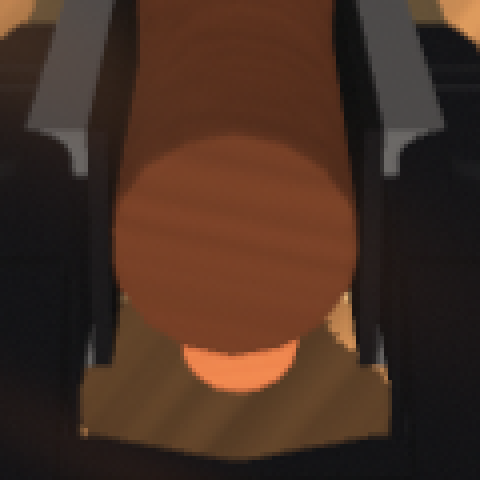

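The vase is held upright and centred, top disc at (277.3,313.5), so its offset matches the estimate. Lowering it.

```bash
python3 -m inch '[{"claw":-1,"linear":[1,0.5,30],"turn":0},{"claw":-1,"linear":[1,0.5,60],"turn":0},{"claw":-1,"linear":[1,0.5,90],"turn":0},{"claw":-1,"linear":[1,0.5,120],"turn":0},{"claw":-1,"linear":[1,0.5,145],"turn":0},{"claw":-1,"linear":[1,0.5,165],"turn":0},{"claw":-1,"linear":[1,0.5,177],"turn":0},{"claw":-1,"linear":[1,0.5,182],"turn":0},{"claw":-1,"linear":[1,0.5,182],"turn":0},{"claw":-1,"linear":[1,0.5,182],"turn":0},{"claw":-1,"linear":[1,0.5,182],"turn":0},{"claw":-1,"linear":[1,0.5,182],"turn":0}]'
```

```text
t: 19.1
tool_pos: [0.607, -0.2581, 0.1273]
tool_rot: [[0.579, -0.815, 0.002], [-0.815, -0.579, -0.0], [0.001, -0.001, -1.0]]
contact_force: [-0.3, -0.7, -0.4]
finger_gap: 0.0208
finger_force: 34.6
```

```bash
python3 -m inch '[{"claw":-1,"linear":[-0.5,-0.3,2],"turn":0},{"claw":-1,"linear":[-0.5,-0.3,4],"turn":0},{"claw":-1,"linear":[-0.5,-0.3,5],"turn":0},{"claw":-1,"linear":[-0.5,-0.3,6],"turn":0},{"claw":-1,"linear":[-0.5,-0.3,7],"turn":0},{"claw":-1,"linear":[-0.5,-0.3,8],"turn":0},{"claw":-1,"linear":[-0.5,-0.3,9],"turn":0},{"claw":-1,"linear":[-0.5,-0.3,10],"turn":0},{"claw":-1,"linear":[-0.5,-0.3,10],"turn":0}]'
```

```text
t: 20.0
tool_pos: [0.6066, -0.2573, 0.1162]
tool_rot: [[0.579, -0.815, 0.0], [-0.815, -0.579, 0.0], [-0.0, -0.0, -1.0]]
contact_force: [-0.1, -0.1, -0.8]
finger_gap: 0.0212
finger_force: 34.6
```

In the pocket with no resistance: the bottom is at 25.6 mm, so 17.6 mm to go.

```bash
python3 -m inch '[{"claw":-1,"linear":[0,0,3],"turn":0},{"claw":-1,"linear":[0,0,6],"turn":0},{"claw":-1,"linear":[0,0,9],"turn":0},{"claw":-1,"linear":[0,0,12],"turn":0},{"claw":-1,"linear":[0,0,14],"turn":0},{"claw":-1,"linear":[0,0,16],"turn":0},{"claw":-1,"linear":[0,0,16],"turn":0}]'
python3 -m inch '[{"claw":-1,"linear":[0,0,1],"turn":0},{"claw":-1,"linear":[0,0,2],"turn":0},{"claw":-1,"linear":[0,0,2.5],"turn":0},{"claw":-1,"linear":[0,0,2.5],"turn":0}]'
```

```text
t: 20.7
tool_pos: [0.6065, -0.2573, 0.1]
tool_rot: [[0.579, -0.815, -0.0], [-0.815, -0.579, 0.0], [-0.0, 0.0, -1.0]]
contact_force: [0.4, -0.2, -1.2]
finger_gap: 0.0209
finger_force: 34.5
t: 21.1
tool_pos: [0.6068, -0.2576, 0.0987]
tool_rot: [[0.58, -0.815, 0.001], [-0.815, -0.58, -0.001], [0.001, -0.0, -1.0]]
contact_force: [-1.1, 0.4, 2.4]
finger_gap: 0.0209
finger_force: 35.0
```

```bash
python3 -m inch '[{"claw":-0.3,"linear":[0,0,0],"turn":0},{"claw":0,"linear":[0,0,0],"turn":0},{"claw":0.5,"linear":[0,0,0],"turn":0},{"claw":1,"linear":[0,0,0],"turn":0},{"claw":1,"linear":[0,0,0],"turn":0},{"claw":1,"linear":[0,0,0],"turn":0},{"claw":1,"linear":[0,0,-15],"turn":0},{"claw":1,"linear":[0,0,-40],"turn":0},{"claw":1,"linear":[0,0,-80],"turn":0},{"claw":1,"linear":[0,0,-120],"turn":0},{"claw":1,"linear":[0,0,-160],"turn":0},{"claw":1,"linear":[0,0,-190],"turn":0},{"claw":1,"linear":[0,0,-200],"turn":0},{"claw":1,"linear":[0,0,-200],"turn":0},{"claw":1,"linear":[0,0,-200],"turn":0}]'
python3 -m inch '[{"claw":0.2,"linear":[-86,0,0],"turn":1.571},{"claw":0.2,"linear":[-86,0,0],"turn":1.571},{"claw":0.2,"linear":[-86,0,0],"turn":1.571},{"claw":0.2,"linear":[-86,0,0],"turn":1.571},{"claw":0.2,"linear":[-86,0,0],"turn":1.571},{"claw":0.2,"linear":[-86,0,0],"turn":1.571},{"claw":0.2,"linear":[-86,0,0],"turn":1.571},{"claw":0.2,"linear":[-86,0,0],"turn":1.571},{"claw":0.2,"linear":[-86,0,0],"turn":1.571},{"claw":0.2,"linear":[-86,0,0],"turn":1.571},{"claw":0.2,"linear":[-86,0,0],"turn":1.571},{"claw":0.2,"linear":[-86,0,0],"turn":1.571},{"claw":0.2,"linear":[-86,0,0],"turn":1.571},{"claw":0.2,"linear":[-86,0,0],"turn":1.571},{"claw":0.2,"linear":[-86,0,0],"turn":1.571}]'
python3 - <<'E'
from h import *
s=ctrl.observe();p=s['tool_pos'];R=s['tool_rot'];m=camera_model("wrist");im=capture("wrist")
c=np.array([.5573,-.1877]);ex=np.array([.815,.58]);ey=np.array([.58,-.815])
for n,(a_,b_,z) in dict(hnd=(0,0,.15),e1=(.038,0,.15),e2=(-.038,0,.15),cs=(0,-.085,.118),bv=(0,.085,.133)).items():
    u=proj(m,np.r_[c+a_*ex+b_*ey,z])[0];print(n,u.round(1));cv2.circle(im,tuple(int(v) for v in u.round()),2,(0,0,255),-1)
cv2.imwrite("pics/w6.png",im[:,:,::-1]);print(((np.r_[c,.121]-p)@R*1000).round(1),s['q'].round(1))
E
```

```text
t: 22.6
tool_pos: [0.6059, -0.257, 0.2959]
tool_rot: [[0.579, -0.815, -0.003], [-0.815, -0.579, 0.001], [-0.003, 0.001, -1.0]]
contact_force: [0.0, -0.8, -0.6]
finger_gap: 0.0853
finger_force: 0.0
t: 24.1
tool_pos: [0.5566, -0.1872, 0.2974]
tool_rot: [[-0.815, -0.58, -0.001], [-0.58, 0.815, 0.0], [0.001, 0.0, -1.0]]
contact_force: [-0.2, -0.3, 0.7]
finger_gap: 0.0514
finger_force: 0.0
hnd [277.1 191.9]
e1 [277.2 235.1]
e2 [277.  145.7]
cs [369.7 184.1]
bv [180.2 187.8]
[ -0.4  -0.9 176.4] [ -2.8  16.2   1.4  -0.  -75.2 -51.8]
```

View pics/w6.png

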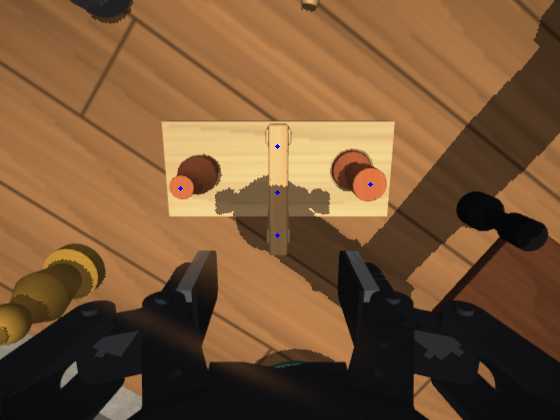

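The overlay points land on the handle bar (277,192) and on both tops, and both pieces stand upright in their pockets. Descending to grip the handle.

```bash
python3 -m inch '[{"claw":0.2,"linear":[0,-0.5,30],"turn":0},{"claw":0.2,"linear":[0,-0.5,60],"turn":0},{"claw":0.2,"linear":[0,-0.5,90],"turn":0},{"claw":0.2,"linear":[0,-0.5,115],"turn":0},{"claw":0.2,"linear":[0,-0.5,140],"turn":0},{"claw":0.2,"linear":[0,-0.5,160],"turn":0},{"claw":0.2,"linear":[0,-0.5,172],"turn":0},{"claw":0.2,"linear":[0,-0.5,177],"turn":0},{"claw":0.2,"linear":[0,-0.5,177],"turn":0},{"claw":0.2,"linear":[0,-0.5,177],"turn":0},{"claw":0.2,"linear":[0,-0.5,177],"turn":0}]' 80
python3 -m inch '[{"claw":-0.3,"linear":[0,0,0],"turn":0},{"claw":-0.5,"linear":[0,0,0],"turn":0},{"claw":-0.6,"linear":[0,0,0],"turn":0},{"claw":-0.7,"linear":[0,0,0],"turn":0},{"claw":-1,"linear":[0,0,0],"turn":0},{"claw":-1,"linear":[0,0,0],"turn":0},{"claw":-1,"linear":[0,0,0],"turn":0},{"claw":-1,"linear":[0,0,0],"turn":0},{"claw":-1,"linear":[0,0,0],"turn":0}]' 80
```

```text
t: 25.25
tool_pos: [0.5577, -0.1878, 0.122]
tool_rot: [[-0.815, -0.579, 0.002], [-0.579, 0.815, -0.0], [-0.002, -0.002, -1.0]]
contact_force: [0.6, -0.1, 0.9]
finger_gap: 0.0516
finger_force: 0.0
t: 26.15
tool_pos: [0.5567, -0.1873, 0.1213]
tool_rot: [[-0.815, -0.579, -0.0], [-0.579, 0.815, 0.0], [0.0, 0.0, -1.0]]
contact_force: [-2.6, 3.6, 4.8]
finger_gap: 0.0151
finger_force: 78.3
```

Gripped: 15 mm gap on the 16 mm bar, at 78 N. Lifting gently.

```bash
python3 -m inch '[{"claw":-1,"linear":[0,0,-2],"turn":0},{"claw":-1,"linear":[0,0,-6],"turn":0},{"claw":-1,"linear":[0,0,-12],"turn":0},{"claw":-1,"linear":[0,0,-20],"turn":0},{"claw":-1,"linear":[0,0,-28],"turn":0},{"claw":-1,"linear":[0,0,-36],"turn":0},{"claw":-1,"linear":[0,0,-44],"turn":0},{"claw":-1,"linear":[0,0,-52],"turn":0},{"claw":-1,"linear":[0,0,-60],"turn":0},{"claw":-1,"linear":[0,0,-68],"turn":0},{"claw":-1,"linear":[0,0,-76],"turn":0},{"claw":-1,"linear":[0,0,-84],"turn":0},{"claw":-1,"linear":[0,0,-91],"turn":0},{"claw":-1,"linear":[0,0,-96],"turn":0},{"claw":-1,"linear":[0,0,-99],"turn":0},{"claw":-1,"linear":[0,0,-100],"turn":0},{"claw":-1,"linear":[0,0,-100],"turn":0},{"claw":-1,"linear":[0,0,-100],"turn":0},{"claw":-1,"linear":[0,0,-100],"turn":0},{"claw":-1,"linear":[0,0,-100],"turn":0}]'
python3 -m inch '[{"claw":-1,"linear":[0,0,0],"turn":0},{"claw":-1,"linear":[0,0,0],"turn":0},{"claw":-1,"linear":[0,0,0],"turn":0},{"claw":-1,"linear":[0,0,0],"turn":0},{"claw":-1,"linear":[0,0,0],"turn":0},{"claw":-1,"linear":[0,0,0],"turn":0}]'
python3 - <<'E'
from h import *
im=capture("side");cv2.imwrite("pics/s7.png",cv2.resize(im[80:330,130:430,::-1],None,fx=2,fy=2))
E
```

```text
t: 28.15
tool_pos: [0.5569, -0.1877, 0.2205]
tool_rot: [[-0.815, -0.579, -0.001], [-0.579, 0.815, 0.0], [0.0, 0.0, -1.0]]
contact_force: [-0.6, -0.4, -7.0]
finger_gap: 0.0146
finger_force: 78.1
t: 28.75
tool_pos: [0.557, -0.1877, 0.2208]
tool_rot: [[-0.815, -0.579, -0.0], [-0.579, 0.815, 0.0], [-0.0, 0.0, -1.0]]
contact_force: [0.0, -0.0, -7.1]
finger_gap: 0.0148
finger_force: 78.1
```

View pics/s7.png

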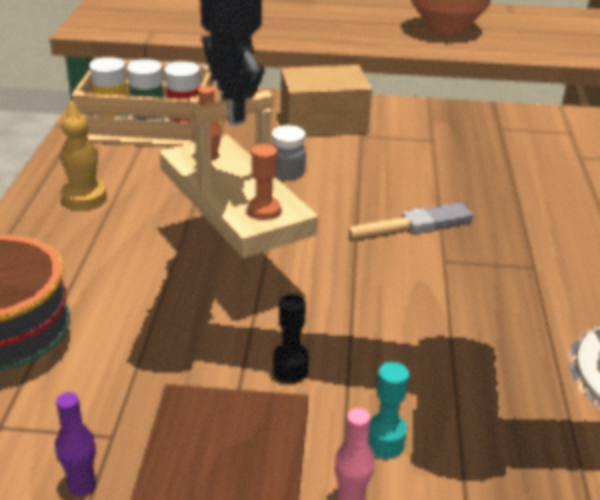

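The crop shows the carrier in the air and level, with the candlestick upright in its pocket at (263,185) and the vase upright behind the post at (207,120). The measured load of about 7 N matches 0.75 kg, and the readings are steady.

```bash
python3 -c "
from cell import *
print(workorder.sign_off())"
```

```text
the job is handed in; nothing more can be done
None
```

The candlestick and bud vase are home in their own pockets, and the arm is holding the loaded carrier level about 10 cm above the bench; I handed the job in after about 29 s of robot time, and the sign-off returned no verdict.

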